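# Shut and latch the carrom coin box

## Robot

A 6-joint arm with a two-finger parallel gripper is mounted at the origin on the work surface. World frame = base frame: x ahead of the robot, y to its left, z up, the work surface at z = 0. Lengths are in m, angles in rad, forces in N, time in s.
With the tool pointing down it reaches from about 0.3 to 0.875 m from the base axis. Payload 6.4 kg.
Tool frame: the origin (TCP) lies at the very end of the fingers, on their centre line; the grasp point (between the pads) lies behind it (bot.grasp_offset is the z of the grasp point in the tool frame, in m); z points along the fingers, y is the direction in which the jaws open and shut (so a half turn about z gives the same grasp; the last joint's range is limited). The gripper opens to 88 mm and grips with 3 to 60 N. Pads are 18 mm wide; open, the fingers measure 123 mm over their backs; the gripper's body (75 mm by 187 mm) begins 45 mm behind the grasp point.
Start: joints at [0.944, 0.181, 1.607, -0, 1.354, -0.206], TCP at [0.235, 0.525, 0.239] pointing down, gripper open.
Joint ranges: [-2.99, 2.99], [-0.89, 2.07], [0.3, 2.58], [-1.14, 4.28], [0, 2.63], [-3.12, 3.12]. Speed limits (rad/s): [2.57, 2.57, 3.01, 3.14, 3.14, 3.14].

## Interface

Orientations are given as [roll, pitch, yaw] about the fixed x, y, z axes, in that order (R = Rz(yaw) Ry(pitch) Rx(roll)).
In Python, from plant import bot gives the robot as it stands. The module is installed in compiled form; this text tells all that it offers.
- The arm moves only by the tool step_arm, never from a script. Its argument "moves" is a list of rows, each a list of 3 entries, a list of its own where there are three numbers: the shift along the tool's x, y, z in m, then the turn about the tool's z in rad, then the finger opening in m, from 0 to 0.0881. A call has 1 to 8 rows; each row shifts and turns the commanded pose from where the row before left it, along the tool's axes as they then stand; what a row does not reach is not made up. A row lasts 1/8 s, in which the tool goes at most 62.5 mm and 10.7 degrees, less where a joint would pass 70% of its speed; a pose out of reach is approached as far as the arm can. A call with a gripper value outside its range is refused whole. The fingers move at their own pace and stop on an object; the grip force is fixed at half the most. Time passes only in rows, so rows that do not move let the fingers close. It gives the time, the measured TCP pose, the force and the opening at its end, in the units of the state.
- bot.observe(): the state, without advancing time (a new reading comes with each control period).
- bot.camera(name): name is "scene" or "top" or "wrist"; returns a dict with "img" (480x640x3 uint8, red, green, blue), "intrinsics" (3x3 intrinsics, pixels), "k1" (the pictures are not rectified: a ray, as slopes to the right and down, at radius r is drawn at 1 + k1 r^2 times it, then the intrinsics apply), "extrinsics" (4x4, takes a point from world to camera coordinates). Camera axes: x right, y down, z forward; pixel columns grow to the right and rows downward; lengths in m; the calibration is good to about 2 mm. A picture is of the moment at which its call begins. There is no depth.
- bot.finish_job(): hands the job in, once; it reports no verdict.
Trained networks look in a picture, given as the dict that the camera call returned (one of the last four; its "shot" number tells which), for a name from the list of things; names that differ only in an ending like _2 or _b are one class to them, and where a whole thing is asked for, a point or a joint stands for the part that bears it (a point fixed in the world has none). Each returns a list of dicts, best first, with "score" (0 to 1); they miss things now and then, are a little off and sometimes report something else, mostly with a low value. They report only what shows in the picture. A call takes as long as a camera call.
- bot.outline_of(name, picture): "pixels" (480x640 bool, what is visible of it).
- bot.tip_of(name, picture): "position" ([x, y, z] in m, in the coordinates of the camera as it stood for that picture, good to about 4 mm: a listed point, or the origin of a listed thing).
The state is a dict: "time": time; "qpos": joint angles; "dq": joint speeds; "tau": joint torques, N m; "ee_pos": TCP position; "orientation": TCP orientation; "ft_force": force on the tool from outside, world axes, zero at the start; "moment": the same for the moment, N m; "finger_gap": finger opening in m.
Only numpy, scipy, OpenCV 4.12 (cv2) and the standard library are available. Lean on these libraries where they do the work, as an engineer would, in place of code of your own. Each camera call takes 0.05 s, during which the arm holds its last target.

## Task

Shut the plywood coin box for the day: push its half-open drawer fully home, and after that push the latch lever over past its dead point, towards the drawer side, until it snaps over and stays locked in front of the drawer. Push gently with the fingertips, grip nothing, and leave the striker, jar and plate where they are.

Things in the scene. Friction and masses are not known exactly. Their poses are not given: they have to be found in the camera images.
- coinbox: Plywood coin box fixed to the table, 180 (x) x 240 (y) x 100 mm high. Origin: centre of its underside. Its front (the drawer side) faces its own -x, roughly towards the robot; z up. The latch sits on its top at the front edge, 60 mm to +y of the middle. Its spring strut runs back 75 mm from the hinge, up to 125 mm above the table. A loose striker lies on the rear (+x), -y part of the top.
- drawer (a joint): How far the drawer is out, in m: 0 fully home (its front flush with the front of the box), 0.1 fully out. It slides along the box's x, out to -x, needs about 2 N and stays where it is left.
- drawer_front (a point): Middle of the drawer's plain outer front face (no handle). The face looks to the box's -x, is 216 mm wide (y) and 76 mm high, from 12 to 88 mm above the table; this point is 50 mm above the table. Behind the 12 mm thick front is an open tray with stacks of carrom men fixed in it.
- latch (a joint): Angle of the latch lever, rad. 0: unlocked, handle leaning back (box +x), 50 deg above level, tongue sticking out forward. Grows as the handle swings up and over to the box's front (-x); upright at 0.70. A spring holds it at 0 (0.4 Nm, falling to nil at the dead point, 0.87), then throws it to the stop at 1.658: locked, handle leaning forward 35 deg above level, tongue down before the drawer.
- latch_hinge (a point): The latch's hinge axis (along the box's y), fixed to the box: 115 mm above the table, 96 mm to the box's -x and 60 mm to its +y from the box's origin. Two steel cheeks beside it, 32 mm over all in y, reach up to 125 mm above the table.
- latch_tip (a point): Free end of the latch handle, in the middle of its width, 85 mm from the hinge axis. The outer 42 mm of the handle is a black paddle 30 mm wide (along the box's y) and 10 mm thick; between that and the hinge is a steel bar 14 mm wide and 5 mm thick. The tongue is a steel bar 50 mm long from the hinge, 16 mm wide, 125 deg further round than the handle.
- striker: Bystander: loose orange disc, 41 mm across, 10 mm thick, lying on the top of the coin box. Origin: centre of its underside.
- jar: Bystander: loose glass candy jar with a steel twist cap, 90 mm across, 126 mm tall, standing on the table off the box's -y side. Origin: centre of its underside.
- plate: Bystander: loose steel plate, 170 mm across, 18 mm high, on the table off the box's +y side. Origin: centre of its underside.

How it is judged:
By the outcome, as a careful person would: the job done as asked, in the order asked, and still so for the second after the job is handed in, with the robot touching nothing.
It also fails if it takes over 50 s, if anything falls off the work surface, if the arm or the gripper's body presses on something with over 40 N, if the wrist force passes 120 N, or if a joint passes its speed limit or range.

## Working session

There is one attempt and no reset: what is moved stays moved. The work goes in short steps, Python scripts to look and compute and a tool call to move; the robot and the scene stay as the last step left them, time stands still between calls to the robot, and variables do not carry over. Pictures are saved under pics/ and viewed, and the job is handed in when it is done.

Besides the shell and the picture viewer there is one more tool, called after "Request:" as a command line: name --argument value ..., lists and objects as JSON in quotes. step_arm: Moves the arm, as the interface text tells. Its arguments: {"type":"object","properties":{"moves":{"type":"array","items":{"type":"array"}}},"required":["moves"]}

```bash
mkdir -p pics; cat > h.py <<'E'
import numpy as np,cv2
from plant import bot
def w(p,c):
    E=np.array(c["extrinsics"]);return (np.linalg.inv(E)@np.r_[p,1])[:3]
def pix(P,c):
    E=np.array(c["extrinsics"]);q=(E@np.r_[P,1])[:3];s=q[:2]/q[2];s=s*(1+c["k1"]*(s@s));K=np.array(c["intrinsics"]);return (K@np.r_[s,1])[:2]
def save(c,n):cv2.imwrite("pics/"+n,c["img"][:,:,::-1])
E
python3 - <<'E'
from h import *
np.set_printoptions(precision=4,suppress=True)
s=bot.observe();print(s["time"],s["ee_pos"],s["orientation"],s["ft_force"],s["finger_gap"],bot.grasp_offset)
for n in("scene","top"):
    c=bot.camera(n);save(c,n+"0.png");print(n)
    for t in("coinbox","drawer_front","latch_hinge","latch_tip","striker","jar","plate"):
        print(t,[(w(d["position"],c),round(d["score"],2)) for d in bot.tip_of(t,c)[:2]])
E
```

```text
0.0 [0.2346 0.5244 0.2378] [-3.1399 -0.0004  2.7208] [ 0.1914 -0.2596  0.1165] 0.08832640046798586 -0.0187
scene
coinbox [(array([ 0.646 ,  0.0478, -0.0012]), 0.7)]
drawer_front [(array([0.4958, 0.029 , 0.0504]), 0.98), (array([ 0.7056, -0.1712, -0.0017]), 0.49)]
latch_hinge [(array([0.5481, 0.1013, 0.1109]), 0.64)]
latch_tip [(array([0.5973, 0.1089, 0.1832]), 0.58)]
striker [(array([0.6796, 0.0223, 0.097 ]), 0.47)]
jar [(array([ 0.706 , -0.1752, -0.0028]), 0.91)]
plate [(array([0.5476, 0.0987, 0.1113]), 0.32), (array([0.6473, 0.0494, 0.0007]), 0.16)]
top
coinbox [(array([0.6479, 0.0532, 0.0017]), 0.78)]
drawer_front []
latch_hinge [(array([0.5415, 0.0996, 0.1144]), 0.81)]
latch_tip [(array([0.5917, 0.1079, 0.177 ]), 0.85)]
striker [(array([0.6754, 0.0277, 0.101 ]), 0.6)]
jar [(array([ 0.7   , -0.1703,  0.0038]), 0.9)]
plate [(array([ 0.6117,  0.3361, -0.0001]), 0.66), (array([0.5455, 0.1   , 0.1153]), 0.57)]
```

View pics/scene0.png

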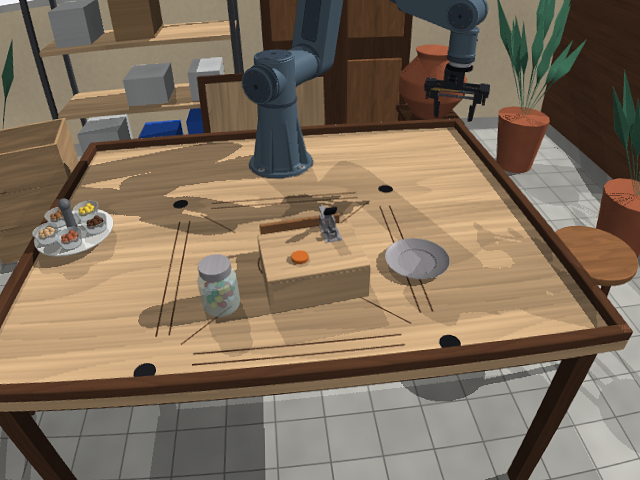

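View pics/top0.png

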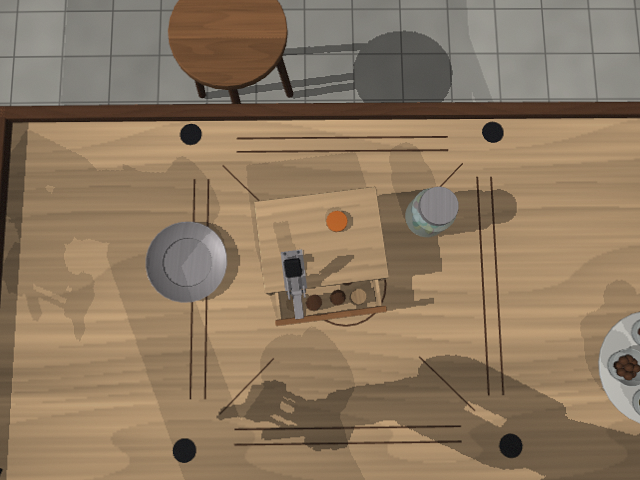

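The scene view shows the drawer about half out, facing the robot, with the latch leaning back. In the top view the box's top corners are near (255,202), (375,187), (387,280) and (267,293), the striker is at (337,221), the jar at (435,210) and the plate at (187,262). I'll fit the box pose from the outline and the points.

```bash
python3 - <<'E'
from h import *
from scipy.optimize import least_squares
np.set_printoptions(precision=4,suppress=True)
c=bot.camera("top")
g=cv2.cvtColor(c["img"],cv2.COLOR_RGB2GRAY)
obs=[(255,202),(375,187),(387,280),(267,293)];loc=[(.09,.12),(.09,-.12),(-.09,-.12),(-.09,.12)]
def P(p,l,z):
    a=p[2];return np.array([p[0]+np.cos(a)*l[0]-np.sin(a)*l[1],p[1]+np.sin(a)*l[0]+np.cos(a)*l[1],z])
f=lambda p:np.concatenate([pix(P(p,l,.1),c)-o for l,o in zip(loc,obs)])
r=least_squares(f,[.647,.05,.12],loss='soft_l1');print(r.x,r.fun)
p=r.x
im=cv2.resize(c["img"][150:350,220:480],None,fx=3,fy=3,interpolation=cv2.INTER_CUBIC)
T=lambda P_:tuple(int(v) for v in ((pix(P_,c)-[220,150]+.5)*3))
for i in range(4): cv2.line(im,T(P(p,loc[i],.1)),T(P(p,loc[(i+1)%4],.1)),(0,255,0),1)
for l,z in[((-.096,.06),.115),((-.096+.0546,.06),.18),((-.152,0),.05),((-.152,.108),.088),((-.152,-.108),.088)]: cv2.circle(im,T(P(p,l,z)),4,(255,0,255),1)
cv2.imwrite("pics/fit.png",im[:,:,::-1])
for n,l in(("hinge",(-.096,.06)),("tip",(-.0414,.06))):print(n,P(p,l,0))
E
```

```text
[0.6399 0.053  0.1071] [-0.824  -0.3826  1.0997  0.5934  1.6795 -1.1751 -3.0397  0.6843]
hinge [0.5381 0.1024 0.    ]
tip [0.5924 0.1083 0.    ]
```

View pics/fit.png

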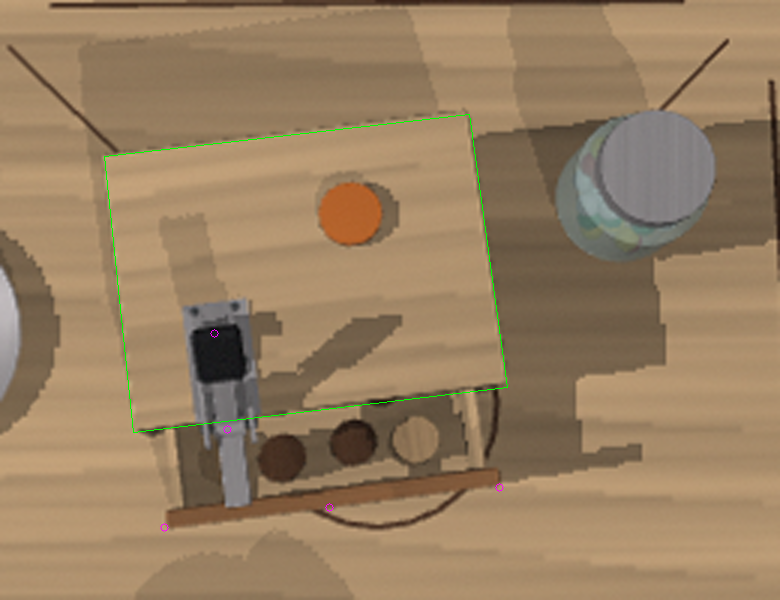

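The fit lies on the box edges: centre about (0.642, 0.052), yaw about 0.12, drawer out about 55 to 60 mm. First I'll turn the jaw axis along the box's x and close the fingers.

Request:
step_arm --moves '[[[0,0,0],0.18,0],[[0,0,0],0.18,0],[[0,0,0],0.18,0],[[0,0,0],0.18,0],[[0,0,0],0.18,0],[[0,0,0],0.13,0],[[0,0,0],0,0]]'

```text
time: 1.72
ee_pos: [0.2349, 0.5249, 0.2387]
orientation: [3.142, -0.0, 1.692]
ft_force: [-0.2, -0.6, 0.4]
finger_gap: 0.0203
```

```bash
cat >> h.py <<'E'
B=(.642,.052,.12)
def loc(P):
    c,s=np.cos(B[2]),np.sin(B[2]);d=np.array(P[:2])-B[:2];return np.r_[c*d[0]+s*d[1],-s*d[0]+c*d[1]]
def st():
    s=bot.observe();print("t",round(s["time"],2),"ee",np.round(s["ee_pos"],4),"rpy",np.round(s["orientation"],3),"F",np.round(s["ft_force"],1),"gap",round(s["finger_gap"],4),"loc mm",np.round(loc(s["ee_pos"])*1000,1), "tool x=boxy,y=boxx if yaw 1.691; q",np.round(s["qpos"],2))
E
python3 -c "
from h import *
st()"
```

```text
t 1.73 ee [0.2349 0.5249 0.2387] rpy [ 3.142 -0.     1.692] F [-0.2 -0.6  0.4] gap 0.0203 loc mm [-347.6  518.2] tool x=boxy,y=boxx if yaw 1.691; q [0.94 0.18 1.61 0.   1.35 0.82]
```

Request:
step_arm --moves '[[[-0.048,0.012,0],0,0],[[-0.048,0.012,0],0,0],[[-0.048,0.012,0],0,0],[[-0.048,0.012,0],0,0],[[-0.048,0.012,0],0,0],[[-0.048,0.012,0],0,0],[[-0.048,0.012,0],0,0],[[-0.048,0.012,0],0,0]]'

```text
time: 2.72
ee_pos: [0.3766, 0.1536, 0.2391]
orientation: [3.14, -0.0, 1.694]
ft_force: [0.9, 0.4, 0.3]
finger_gap: 0.0005
```

Request:
step_arm --moves '[[[-0.048,0.012,0],0,0],[[-0.048,0.012,0],0,0],[[-0.048,0.012,0],0,0],[[0,0,0.04],0,0],[[0,0,0.04],0,0],[[0,0,0.04],0,0],[[0,0,0.04],0,0],[[0,0,0],0,0]]'

```text
time: 3.72
ee_pos: [0.4266, 0.017, 0.0765]
orientation: [-3.135, -0.002, 1.693]
ft_force: [-0.7, 0.3, 0.1]
finger_gap: 0.0004
```

```bash
python3 -c "
from h import *
st()
c=bot.camera('top');save(c,'t1.png');c=bot.camera('scene');save(c,'s1.png')
a=c['img'][150:350,200:460];cv2.imwrite('pics/s1z.png',cv2.resize(a,None,fx=3,fy=3)[:,:,::-1])
print([(loc(w(d['position'],c)),d['score']) for d in bot.tip_of('drawer_front',c)])
"
```

```text
t 3.73 ee [0.4266 0.017  0.0765] rpy [-3.135e+00 -2.000e-03  1.693e+00] F [-0.7  0.3  0.1] gap 0.0004 loc mm [-218.1   -8.9] tool x=boxy,y=boxx if yaw 1.691; q [-0.24  0.08  2.09 -0.    0.97 -0.36]
[(array([-0.14928184, -0.00302222]), 0.76)]
```

View pics/t1.png

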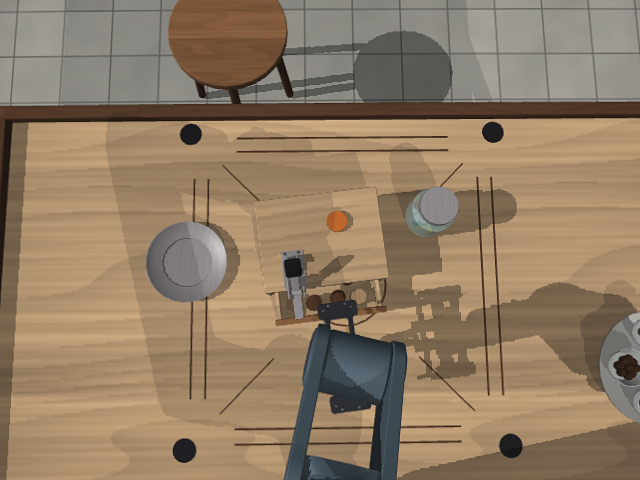

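View pics/s1z.png

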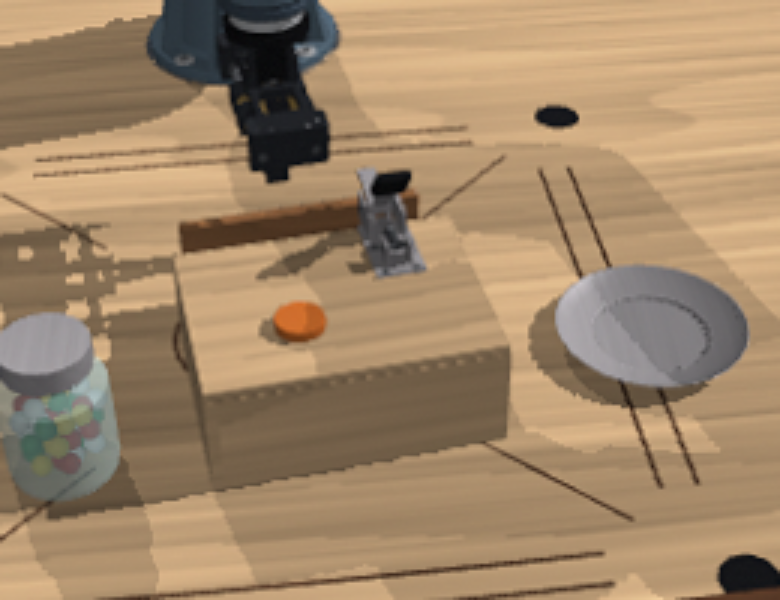

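Top view: the gripper head spans columns 318 to 357, clear of the tongue at (297,305), and the fingers stand in front of the drawer. Next I'll lower a little and push.

Request:
step_arm --moves '[[[0,0.01,0.012],0,0],[[0,0.015,0],0,0],[[0,0.01,0],0,0],[[0,0.01,0],0,0],[[0,0.01,0],0,0],[[0,0.01,0],0,0],[[0,0.01,0],0,0],[[0,0.01,0],0,0]]'

```text
time: 4.88
ee_pos: [0.5141, 0.0267, 0.0667]
orientation: [-3.141, -0.0, 1.691]
ft_force: [-1.2, -0.4, 2.2]
finger_gap: 0.0004
```

Request:
step_arm --moves '[[[0,0.008,0],0,0],[[0,0.005,0],0,0],[[0,0.003,0],0,0]]'

```text
time: 5.25
ee_pos: [0.5296, 0.0286, 0.0666]
orientation: [-3.141, -0.0, 1.691]
ft_force: [-1.9, -0.7, 2.1]
finger_gap: 0.0002
```

```bash
python3 -c "
from h import *
st()"
```

```text
t 5.25 ee [0.5296 0.0286 0.0666] rpy [-3.141 -0.     1.691] F [-1.9 -0.7  2.1] gap 0.0002 loc mm [-114.4   -9.8] tool x=boxy,y=boxx if yaw 1.691; q [-0.17  0.31  1.84 -0.    0.99 -0.29]
```

Request:
step_arm --moves '[[[0,0.003,0],0,0],[[0,0.002,0],0,0]]'

```text
time: 5.5
ee_pos: [0.5343, 0.0291, 0.0666]
orientation: [-3.141, 0.0, 1.691]
ft_force: [-2.9, -0.2, 0.3]
finger_gap: 0.0005
```

Request:
step_arm --moves '[[[0,0.002,0],0,0]]'

```text
time: 5.62
ee_pos: [0.5363, 0.0294, 0.0666]
orientation: [-3.141, -0.0, 1.691]
ft_force: [-2.1, -1.2, 0.4]
finger_gap: 0.0006
```

Request:
step_arm --moves '[[[0,0.002,0],0,0]]'

```text
time: 5.75
ee_pos: [0.5383, 0.0296, 0.0667]
orientation: [-3.141, 0.0, 1.691]
ft_force: [-1.1, -0.7, 0.6]
finger_gap: 0.0005
```

Request:
step_arm --moves '[[[0,0.001,0],0,0]]'

```text
time: 5.88
ee_pos: [0.5386, 0.0297, 0.0666]
orientation: [-3.14, -0.0, 1.691]
ft_force: [-7.1, -2.6, 5.1]
finger_gap: 0.0007
```

Request:
step_arm --moves '[[[0,0.001,0],0,0],[[0,0,0],0,0]]'

```text
time: 6.12
ee_pos: [0.5386, 0.0297, 0.0666]
orientation: [-3.137, -0.0, 1.691]
ft_force: [-8.8, -3.5, 6.4]
finger_gap: 0.0005
```

```bash
python3 -c "
from h import *
st()
c=bot.camera('scene');save(c,'s2.png')
a=c['img'][150:350,200:460];cv2.imwrite('pics/s2z.png',cv2.resize(a,None,fx=3,fy=3)[:,:,::-1])
"
```

```text
t 6.12 ee [0.5386 0.0297 0.0666] rpy [-3.137 -0.     1.691] F [-8.8 -3.5  6.4] gap 0.0005 loc mm [-105.4   -9.8] tool x=boxy,y=boxx if yaw 1.691; q [-0.16  0.33  1.81 -0.    1.   -0.28]
```

View pics/s2z.png

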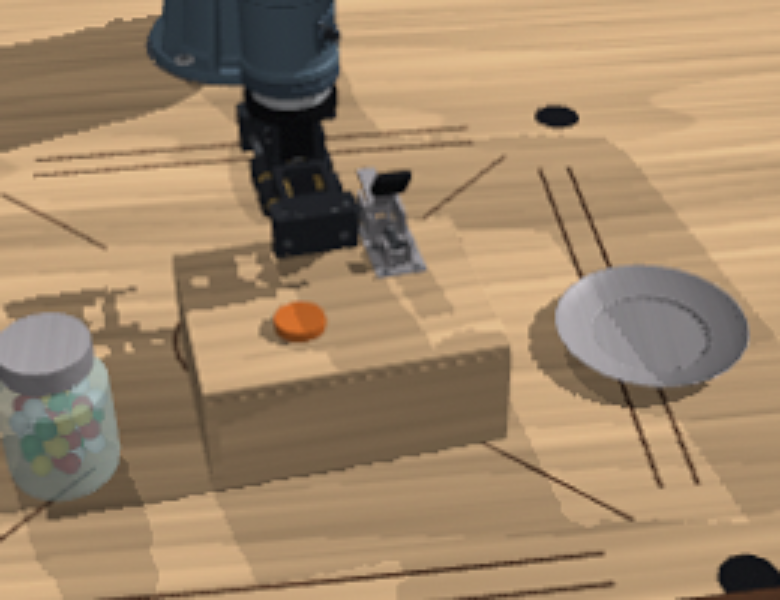

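The force rose to about 9 N against a firm stop, with the finger face at the box front, and the drawer no longer shows. Now I'll back off, lift, and go over behind the latch handle.

Request:
step_arm --moves '[[[0,-0.02,0],0,0],[[0,-0.02,-0.02],0,0],[[0,0,-0.05],0,0],[[0,0,-0.055],0,0],[[0,0,-0.055],0,0],[[0.02,0.04,0],0,0],[[0.02,0.04,0],0,0],[[0.02,0.05,0],0,0]]'

```text
time: 7.18
ee_pos: [0.624, 0.1012, 0.2476]
orientation: [3.139, 0.0, 1.691]
ft_force: [-0.3, -1.3, 0.0]
finger_gap: 0.0005
```

Request:
step_arm --moves '[[[0.01,0.035,0],0,0],[[0,0,0],0,0]]'

```text
time: 7.42
ee_pos: [0.6575, 0.1155, 0.2457]
orientation: [3.142, -0.0, 1.692]
ft_force: [-0.4, 0.2, -0.7]
finger_gap: 0.0001
```

```bash
python3 -c "
from h import *
st()
for n in('scene','top'):
  c=bot.camera(n)
  r=(150,350,200,460)
  a=c['img'][r[0]:r[1],r[2]:r[3]];cv2.imwrite('pics/%s3z.png'%n,cv2.resize(a,None,fx=3,fy=3)[:,:,::-1])
  for t in('latch_tip','latch_hinge','drawer_front'):
    print(n,t,[(loc(w(d['position'],c)),w(d['position'],c)[2],round(d['score'],2)) for d in bot.tip_of(t,c)[:2]])
"
```

```text
t 7.42 ee [0.6575 0.1155 0.2457] rpy [ 3.142 -0.     1.692] F [-0.4  0.2 -0.7] gap 0.0001 loc mm [22.9 61.1] tool x=boxy,y=boxx if yaw 1.691; q [-0.    0.38  1.35  0.    1.42 -0.13]
scene latch_tip [(array([-0.03824087,  0.06254463]), np.float64(0.18318670058200925), 0.61)]
scene latch_hinge [(array([-0.08819597,  0.06036316]), np.float64(0.11162393894091516), 0.87)]
scene drawer_front []
top latch_tip [(array([-0.04074271,  0.06151567]), np.float64(0.17814445333678708), 0.68)]
top latch_hinge [(array([-0.08918427,  0.05949455]), np.float64(0.11556074473844857), 0.73)]
top drawer_front [(array([-0.08827892,  0.00040205]), np.float64(0.05186344329203485), 0.58)]
```

View pics/scene3z.png

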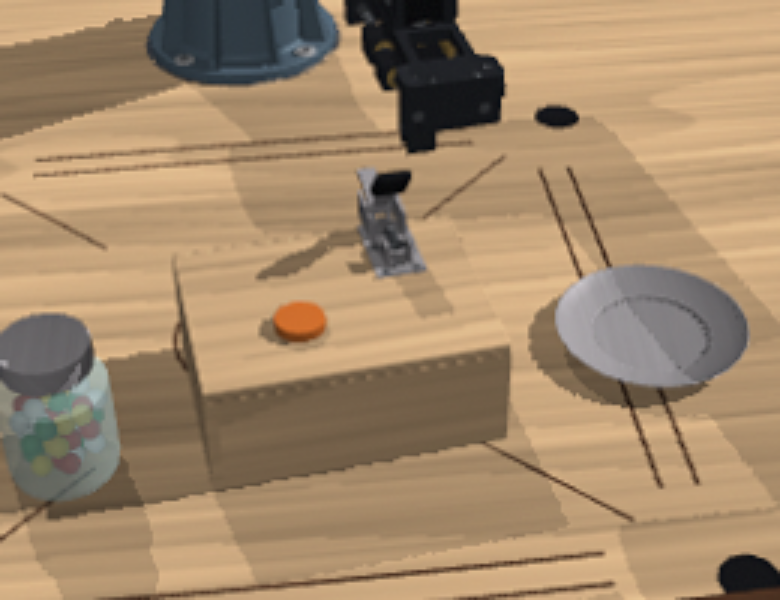

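View pics/top3z.png

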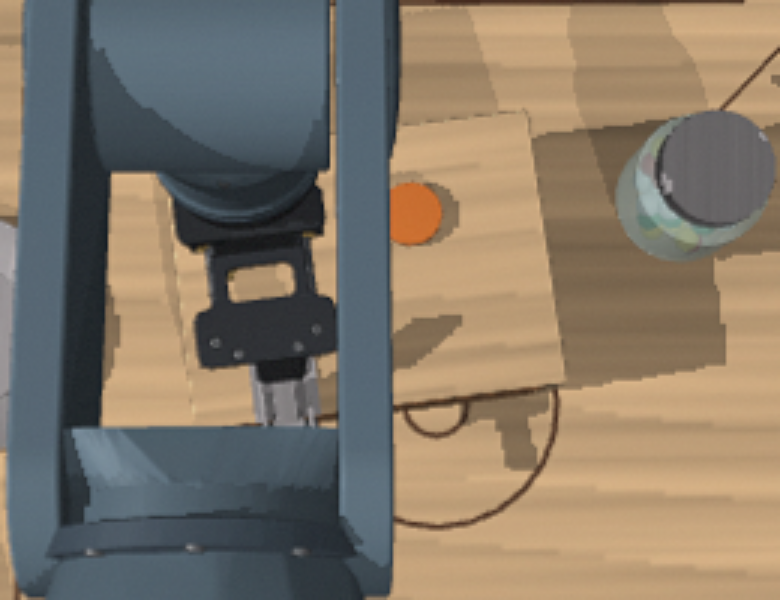

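The drawer front is flush in the top view: it reads −88 mm, against −90 mm when home, and the tray is gone. The fingers are behind and above the handle, so I'll lower to z ≈ 0.152 and approach.

Request:
step_arm --moves '[[[0,0,0.04],0,0],[[0,0,0.035],0,0],[[0,0,0.018],0,0],[[0,-0.015,0],0,0],[[0,-0.015,0],0,0],[[0,-0.005,0],0,0]]'

```text
time: 8.57
ee_pos: [0.6212, 0.11, 0.1546]
orientation: [3.14, 0.0, 1.691]
ft_force: [-0.2, 0.0, -0.2]
finger_gap: 0.0005
```

Request:
step_arm --moves '[[[0,-0.005,0],0,0],[[0,-0.005,0],0,0],[[0,-0.005,0],0,0]]'

```text
time: 8.95
ee_pos: [0.6107, 0.1086, 0.1567]
orientation: [3.13, 0.0, 1.69]
ft_force: [13.2, 3.6, 7.2]
finger_gap: 0.0004
```

Request:
step_arm --moves '[[[0,-0.005,0],0,0],[[0,-0.005,0],0,0],[[0,-0.005,0],0,0]]'

```text
time: 9.32
ee_pos: [0.6023, 0.1074, 0.1629]
orientation: [3.114, 0.001, 1.69]
ft_force: [19.9, 5.8, 21.6]
finger_gap: 0.0005
```

```bash
python3 -c "
from h import *
st()
for n in('scene',):
  c=bot.camera(n)
  r=(150,350,200,460)
  a=c['img'][r[0]:r[1],r[2]:r[3]];cv2.imwrite('pics/%s4z.png'%n,cv2.resize(a,None,fx=3,fy=3)[:,:,::-1])
"
```

```text
t 9.32 ee [0.6023 0.1074 0.1629] rpy [3.114e+00 1.000e-03 1.690e+00] F [19.9  5.8 21.6] gap 0.0005 loc mm [-32.7  59.8] tool x=boxy,y=boxx if yaw 1.691; q [-0.02  0.32  1.6   0.    1.2  -0.14]
```

View pics/scene4z.png

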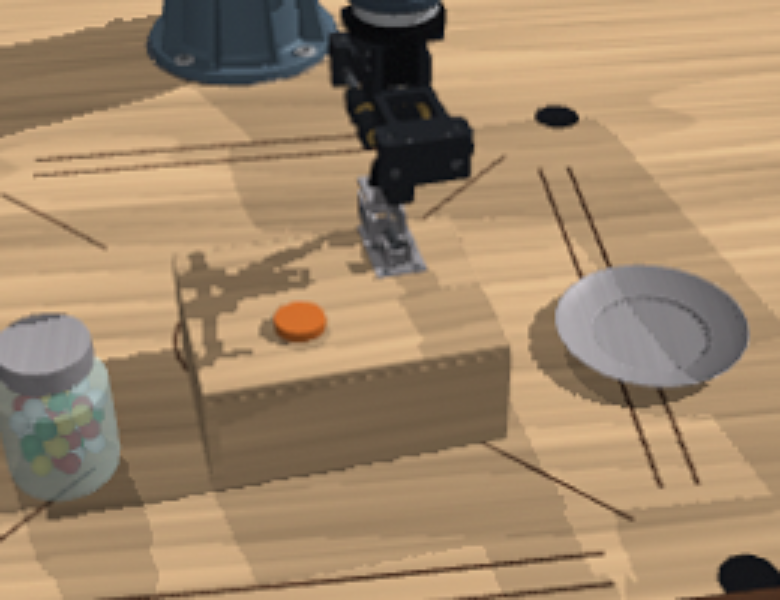

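The forces (about +20 N in x, +22 N up) and the 10 mm rise show the paddle's end corner sticking to the finger. It drags the finger up as it swings, so the push has gone nearly radial. I'll ease the load by raising the command and then follow the arc.

Request:
step_arm --moves '[[[0,0,-0.006],0,0],[[0,0,-0.006],0,0]]'

```text
time: 9.62
ee_pos: [0.5943, 0.1067, 0.1682]
orientation: [3.134, 0.001, 1.691]
ft_force: [4.2, 0.5, -3.0]
finger_gap: 0.0005
```

Request:
step_arm --moves '[[[0,-0.003,-0.003],0,0],[[0,-0.003,-0.003],0,0]]'

```text
time: 9.88
ee_pos: [0.586, 0.1057, 0.172]
orientation: [3.14, 0.0, 1.691]
ft_force: [3.2, 0.1, -1.5]
finger_gap: 0.0005
```

That worked; the force is now about 3 N and tangential. I'll continue along the arc.

Request:
step_arm --moves '[[[0,-0.005,-0.002],0,0],[[0,-0.005,-0.0015],0,0],[[0,-0.005,-0.001],0,0]]'

```text
time: 10.25
ee_pos: [0.5701, 0.1039, 0.1762]
orientation: [-3.141, 0.0, 1.691]
ft_force: [2.7, 0.4, 0.5]
finger_gap: 0.0001
```

Request:
step_arm --moves '[[[0,-0.005,-0.0005],0,0],[[0,-0.005,0],0,0],[[0,-0.005,0],0,0]]'

```text
time: 10.62
ee_pos: [0.5552, 0.1022, 0.1768]
orientation: [-3.141, -0.0, 1.691]
ft_force: [0.1, 0.3, 1.0]
finger_gap: 0.0006
```

```bash
python3 -c "
from h import *
st()
for n in('scene',):
  c=bot.camera(n)
  r=(150,350,200,460)
  a=c['img'][r[0]:r[1],r[2]:r[3]];cv2.imwrite('pics/%s5z.png'%n,cv2.resize(a,None,fx=3,fy=3)[:,:,::-1])
"
```

```text
t 10.62 ee [0.5552 0.1022 0.1768] rpy [-3.141 -0.     1.691] F [0.1 0.3 1. ] gap 0.0006 loc mm [-80.1  60.3] tool x=boxy,y=boxx if yaw 1.691; q [-0.03  0.22  1.69  0.    1.23 -0.15]
```

View pics/scene5z.png

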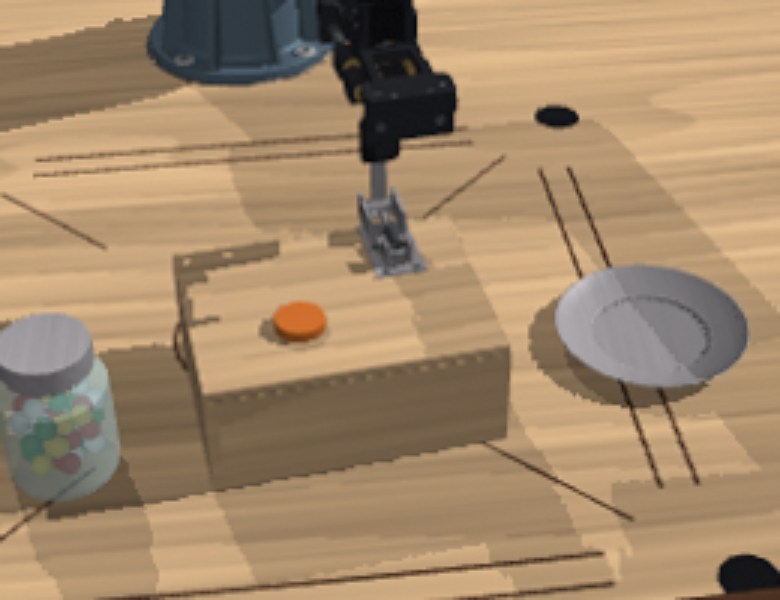

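The handle's steel bar stands upright at about (378,180). I'll keep pushing past the dead point.

Request:
step_arm --moves '[[[0,-0.004,0],0,0],[[0,-0.004,0],0,0],[[0,-0.004,0],0,0],[[0,-0.004,0],0,0]]'

```text
time: 11.18
ee_pos: [0.5393, 0.1003, 0.1765]
orientation: [-3.141, -0.0, 1.691]
ft_force: [0.2, -0.2, -0.0]
finger_gap: 0.0004
```

Request:
step_arm --moves '[[[0,-0.004,0],0,0],[[0,-0.003,0],0,0],[[0,0,0],0,0]]'

```text
time: 11.55
ee_pos: [0.5328, 0.0995, 0.1767]
orientation: [-3.142, 0.0, 1.691]
ft_force: [-0.6, 0.3, 0.1]
finger_gap: 0.0005
```

```bash
python3 -c "
from h import *
st()
for n in('scene',):
  c=bot.camera(n)
  r=(150,350,200,460)
  a=c['img'][r[0]:r[1],r[2]:r[3]];cv2.imwrite('pics/%s6z.png'%n,cv2.resize(a,None,fx=3,fy=3)[:,:,::-1])
"
```

```text
t 11.55 ee [0.5328 0.0995 0.1767] rpy [-3.142  0.     1.691] F [-0.6  0.3  0.1] gap 0.0005 loc mm [-102.8   60.2] tool x=boxy,y=boxx if yaw 1.691; q [-0.03  0.17  1.75 -0.    1.22 -0.15]
```

View pics/scene6z.png

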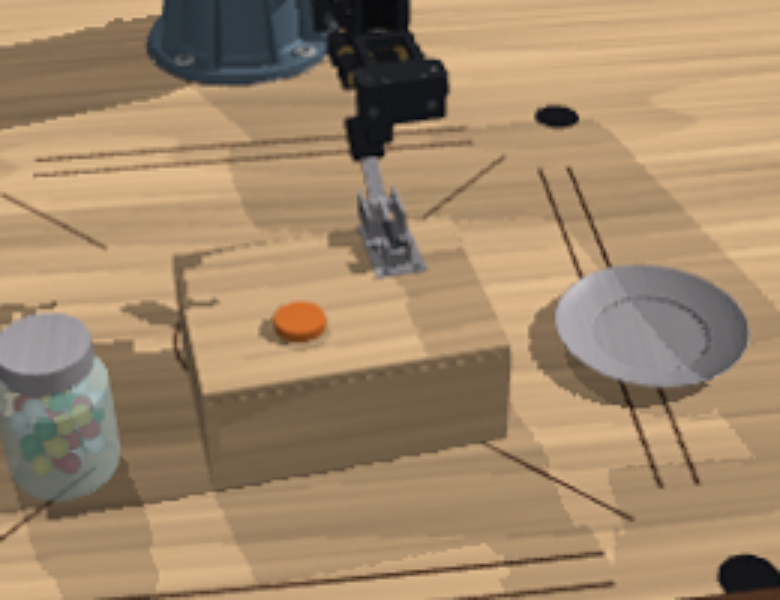

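Request:
step_arm --moves '[[[0,0.01,0],0,0],[[0,0.01,-0.03],0,0],[[0,0,-0.05],0,0],[[0,0,-0.04],0,0],[[0.05,0,0],0,0],[[0.05,0,0],0,0],[[0.05,0,0],0,0],[[0.05,0,0],0,0]]'

```text
time: 12.6
ee_pos: [0.5292, 0.3022, 0.2969]
orientation: [3.141, -0.0, 1.691]
ft_force: [-0.3, 0.2, 0.1]
finger_gap: 0.0005
```

Request:
step_arm --moves '[[[0.05,0,0],0,0],[[0.05,0,0],0,0],[[0.05,0,0],0,0],[[0,0,0],0,0]]'

```text
time: 13.1
ee_pos: [0.5099, 0.4528, 0.2958]
orientation: [-3.141, -0.0, 1.695]
ft_force: [0.1, -0.4, -1.1]
finger_gap: 0.0005
```

```bash
python3 -c "
from h import *
st()
for n in('scene','top'):
  c=bot.camera(n)
  r=(150,350,200,460)
  a=c['img'][r[0]:r[1],r[2]:r[3]];cv2.imwrite('pics/%s7z.png'%n,cv2.resize(a,None,fx=3,fy=3)[:,:,::-1])
  for t in('latch_tip','latch_hinge','drawer_front','striker','jar','plate'):
    print(n,t,[(w(d['position'],c).round(4),loc(w(d['position'],c)).round(4),round(d['score'],2)) for d in bot.tip_of(t,c)[:2]])
"
```

```text
t 13.1 ee [0.5099 0.4528 0.2958] rpy [-3.141 -0.     1.695] F [ 0.1 -0.4 -1.1] gap 0.0005 loc mm [-83.2 413.7] tool x=boxy,y=boxx if yaw 1.691; q [0.55 0.38 1.24 0.   1.52 0.43]
scene latch_tip [(array([0.4709, 0.0939, 0.1653]), array([-0.1648,  0.062 ]), 0.79)]
scene latch_hinge [(array([0.5495, 0.1003, 0.1132]), array([-0.0861,  0.0591]), 0.67)]
scene drawer_front [(array([ 0.7055, -0.1714, -0.0025]), array([ 0.0363, -0.2294]), 0.25)]
scene striker [(array([0.6799, 0.0244, 0.0991]), array([ 0.0343, -0.032 ]), 0.66)]
scene jar [(array([ 0.7025, -0.1699, -0.0009]), array([ 0.0335, -0.2276]), 0.55)]
scene plate [(array([ 0.6084,  0.3285, -0.0047]), array([-0.0003,  0.2785]), 0.83)]
top latch_tip [(array([0.4693, 0.0938, 0.1591]), array([-0.1665,  0.0622]), 0.95), (array([0.5542, 0.0396, 0.049 ]), array([-0.0887, -0.0018]), 0.58)]
top latch_hinge [(array([0.5428, 0.0968, 0.1146]), array([-0.0931,  0.0564]), 0.71)]
top drawer_front [(array([0.5546, 0.0421, 0.0571]), array([-0.088 ,  0.0006]), 0.58)]
top striker [(array([0.6764, 0.0269, 0.1009]), array([ 0.0311, -0.0291]), 0.7)]
top jar [(array([ 0.6982, -0.1712,  0.002 ]), array([ 0.029 , -0.2283]), 0.97), (array([0.5421, 0.1004, 0.1152]), array([-0.0933,  0.06  ]), 0.54)]
top plate [(array([0.6088, 0.3369, 0.0038]), array([0.0011, 0.2868]), 0.88)]
```

View pics/scene7z.png

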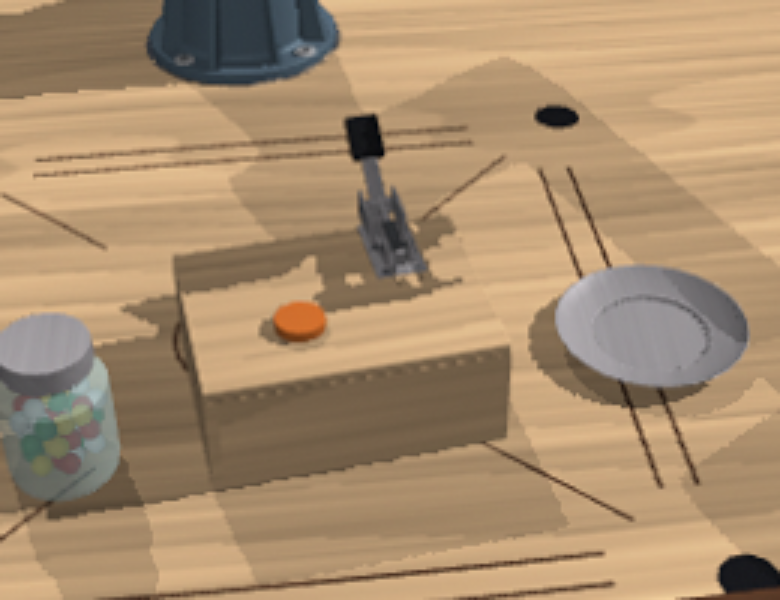

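View pics/top7z.png

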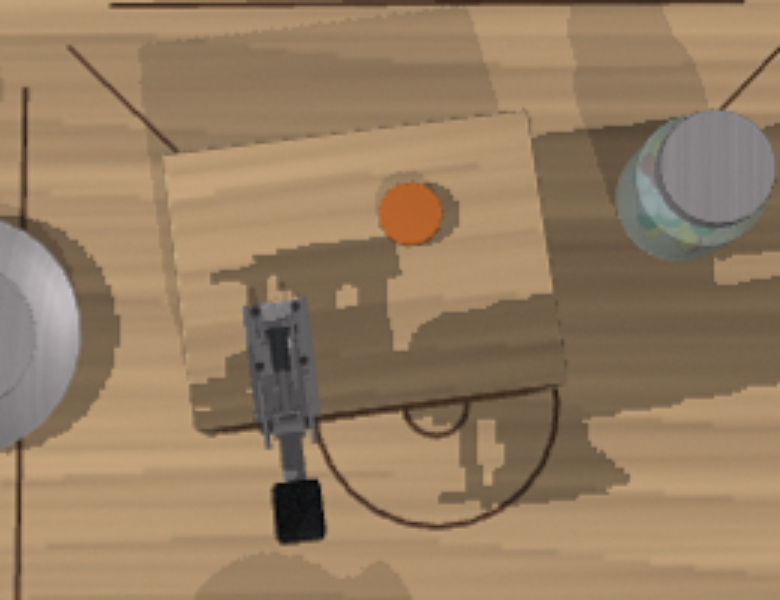

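The latch tip reads local (−165, 62) at z ≈ 0.162, against an expected (−166, 60) at 0.164, so it is locked. The drawer is flush, and the striker, jar and plate haven't moved.

```bash
python3 -c "
from h import *
print(bot.finish_job())"
```

```text
the job is handed in; nothing more can be done
None
```

The coin box is shut: the drawer is fully home and the latch has snapped over and locked in front of it. I handed the job in at about 13 s, with the arm well clear of everything.

- **Drawer:** I pushed it with closed fingertips at about 2–3 N until it met a firm stop (about 11 N at the end). The last top view put its front at −88 mm, against −90 mm when home. The scene camera could not see the front, so it gave no useful second reading.
- **Latch:** I pushed the handle from behind, over the dead point, and it snapped over on its own. The last checks put the tip at (−165 to −166, 62) mm in the box frame, 159–165 mm above the table. The locked position should be (−166, 60) mm at 164 mm.
- **Rough moment:** Early in the latch push, the paddle's end stuck to the finger and dragged it upward. The wrist force rose to about 30 N before I eased off and followed the arc; after that it stayed under about 5 N. The 30 N was on the fingertips and well under the 120 N wrist limit, but it was not as gentle as intended.
- **Bystanders:** The striker and jar read within about 6 mm of their first positions, about what the networks' accuracy allows. The plate matched in the top view. In the scene view it was missed at the start, and its last reading differs from the top view by about 8 mm. The pictures show no movement of any of them.

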